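# Clock a hydraulic elbow to its hose

### The arm

A 7-joint arm with a two-finger parallel gripper is mounted at the origin on the work surface. World frame = base frame: x ahead of the robot, y to its left, z up, the work surface at z = 0. Lengths are in m, angles in rad, forces in N, time in s.
With the tool pointing down it reaches from about 0.425 to 0.875 m from the base axis. Payload 8.4 kg.
Tool frame: the origin (TCP) lies between the finger pads; the fingertips stand 25 mm ahead of it and the grasp point (between the pads) lies 6 mm ahead of it; x points along the fingers, z is the direction in which the jaws open and shut, and the axes are right-handed (so a half turn about x gives the same grasp; the last joint's range is limited). The gripper opens to 85 mm and grips with 20 to 120 N. Pads are 22 mm wide; open, the fingers measure 114 mm over their backs; the gripper's body (76 mm by 85 mm) begins 54 mm behind the grasp point. The pads swing forward as they close: fully open they stand 13 mm farther back than shut.
Start: joints at [1.181, 0.333, 0.04, 1.465, -0.013, 1.343, -0.059], TCP at [0.186, -0.623, 0.256] pointing down, gripper open.
Joint ranges: [-2.58, 2.58], [-0.38, 2.09], [-1.3, 1.39], [0.25, 2.4], [-1.5, 4.64], [0.08, 2.09], [-2.65, 2.65]. Speed limits (rad/s): [2.22, 2.22, 2.79, 2.79, 3.14, 3.14, 3.14].

### API

Orientations are given as a rotation vector (axis times angle).
In Python, from cell import arm gives the robot as it stands.
- The arm moves only by the tool step_arm, never from a script. Its argument "rows" is a list of rows, each a list of 6 numbers: the shift along the world's x, y, z in mm, then the turn, a rotation vector about the world's x, y, z in degrees. A call has 1 to 10 rows; each row is the pose to reach, as a shift and turn from the pose measured when the call began; what a row does not reach only later rows make up. A row lasts 1/8 s, in which the tool goes at most 62.5 mm and 10.7 degrees, less where a joint would pass 70% of its speed; a pose out of reach is approached as far as the arm can. A call with a gripper value outside its range is refused whole. "hand" is the closure in counts, from 0 (fully open) to 255 (shut), set as the call begins (left out, the last holds). The fingers move at their own pace and stop on an object; "newtons" is the grip in N (left out, the last holds). Time passes only in rows, so rows that repeat a pose let the fingers close. It gives the time, the measured TCP pose, the force and the opening at its end, in the units of the state.
- arm.sense(): the state, without advancing time (a new reading comes with each control period).
- arm.get_image(name): name is "scene" or "top"; returns (picture, depth): 384x512x3 uint8, blue, green, red; 384x512 float32, m along the optical axis (not along the pixel's ray), 0 where there is no reading.
- arm.get_calibration(name): a dict with "fov_y" (degrees; the focal length in pixels is half the picture's height over the tangent of half this angle, whatever the lens; pixels are square), "cx", "cy" (the principal point, pixels), "extrinsics" (4x4, takes a point from camera to world coordinates). Camera axes: x right, y up, looking along -z (the intrinsics and any distortion apply to the point x, -y, -z); pixel columns grow to the right and rows downward; lengths in m; the calibration is good to about 2 mm. A picture is of the moment at which its call begins. get_calibration takes no time and is no camera call.
- arm.job_done(): hands the job in, once; it reports no verdict.
The state is a dict: "t": time; "q": joint angles; "dq": joint speeds; "joint_torque": joint torques, N m; "position": TCP position; "orientation": TCP orientation; "force": force on the tool from outside, world axes, zero at the start; "wrist_torque": the same for the moment, N m; "width": finger opening in m.
Only numpy, scipy, OpenCV 4.12 (cv2) and the standard library are available. Lean on these libraries where they do the work, as an engineer would, in place of code of your own. Each camera call takes 0.05 s, during which the arm holds its last target. There are 200 camera calls.

### The job

Two big bolts stand in the way beside the valve block: stand each upright in its own compartment of the empty carton, without knocking them over. Then screw the elbow on the block further in (clockwise seen from above, never unscrewing it) until its outlet flange squarely faces the flange on the end of the clamped hose, and let go. Do not shift the tin or the clamp half.

Things in the scene. Friction and masses are not known exactly. Their poses are not given: they have to be found in the camera images.
- elbow (a joint): How far the elbow is screwed in, rad: grows as it turns clockwise seen from above, about 0 to 0.15 at the start. It needs a further 2.4 to 3.8 rad, has no stop near the right place, and stays where it is left (friction about 0.3 N m). It sinks 6 mm per full turn. At joint values below -0.2 it counts as unscrewed.
- elbow_grip (a point): Plain steel elbow fitting screwed upright into the valve block. The point is on its vertical turning axis, 96 mm above the bench at joint 0, in the middle of its square body (46 x 46 mm, 62 to 118 mm above the bench). z is up, x points along the outlet. The body's faces at +y and -y are free for gripping; from the +x face the outlet tube (34 mm diameter) leads to the flange.
- block: Steel valve block, 90 x 90 x 45 mm, fixed to the bench, the elbow's turning axis through its centre. Origin at the centre of its underside, z up.
- elbow_face (a point): Centre of the face of the elbow's round outlet flange (56 mm diameter, 15 mm thick), 105 mm from the turning axis and 90 mm above the bench at joint 0; x points outwards from the face.
- hose_face (a point): Centre of the flange face (56 mm diameter, 87 mm above the bench) on the end of a black hose, fixed in two grey saddles 114 mm high, 60 mm wide. It looks at the elbow's axis, 118 mm away; x points away from the elbow along the hose, straight and level for 190 mm. The elbow is right when its x points the same way as this x, the faces then 13 mm apart.
- bolt0_mid (a point): Black steel socket-head bolt standing on its head: head 45 mm diameter and 30 mm high at the bottom, above it a 30 mm diameter shank, 110 mm in all. The point is half-way up its axis, 55 mm above its underside; z points up along the shank. It weighs 0.5 to 0.8 kg. It stands about 100 mm from the elbow's axis, where the flange will sweep.
- bolt1_mid (a point): The second bolt, the same as bolt0.
- cell0 (a point): Centre of the floor of one compartment of the empty open cardboard carton (floor 5 mm above the bench). The carton is 160 x 105 mm and 55 mm high, fixed, its outer flaps folded down; one wall divides it across its length. Each compartment is about 72 mm along the carton's length (x) by 95 mm (y), walls 5 mm.
- cell1 (a point): Centre of the floor of the other compartment of the same carton, 77.5 mm along x from cell0.
- carton_full: A like carton filled with standing black bolts up to 103 mm above the bench, fixed; leave alone. Origin at the centre of its underside, x along its 160 mm length.
- tin_mid (a point): Bystander: closed tin, 64 mm diameter, 90 mm high, standing loose. The point is its centre, z up.
- clamp_half_mid (a point): Bystander: loose aluminium flange-clamp half, U-shaped, 45 x 90 x 24 mm (x, y, z), lying flat. The point is its centre.
Things that resemble listed ones, but are neither listed nor needed, are in the scene too. Leave any blue or orange look-alike of the part that bears bolt0_mid alone. Leave any green look-alike of the part that bears bolt1_mid alone.

How it is judged:
On the way, in this order (a step that is already met when the one before it is completed fails the run):
1. both bolts stand upright and released in the empty carton, one in each compartment ((((horizontal distance between bolt0_mid and cell0 below 0.034 m and z of bolt0_mid in the frame of cell0 below 0.065 m and angle between bolt0_mid's own z axis and vertical below 0.2 rad) and (horizontal distance between bolt1_mid and cell1 below 0.034 m and z of bolt1_mid in the frame of cell1 below 0.065 m and angle between bolt1_mid's own z axis and vertical below 0.2 rad)) or ((horizontal distance between bolt0_mid and cell1 below 0.034 m and z of bolt0_mid in the frame of cell1 below 0.065 m and angle between bolt0_mid's own z axis and vertical below 0.2 rad) and (horizontal distance between bolt1_mid and cell0 below 0.034 m and z of bolt1_mid in the frame of cell0 below 0.065 m and angle between bolt1_mid's own z axis and vertical below 0.2 rad))) and contact force between the fingers and bolt0 below 0.3 N and contact force between the fingers and bolt1 below 0.3 N), for 0.2 s.
2. the elbow's flange faces the hose's flange (angle between the x axis of elbow_grip and the x axis of hose_face, either way round below 0.08 rad and horizontal distance between elbow_face and hose_face below 0.025 m), for 0.2 s.
At the end, for the whole second after the job is handed in: Both bolts stand (within 0.2 rad of upright) on the carton's floor, one per compartment; the elbow's outlet points along the hose within 0.08 rad (4.5 degrees), face centres less than 25 mm apart seen from above; the elbow is at rest, all released (all of step 1 and all of step 2 and velocity of joint elbow between -0.05 and 0.05 rad/s); the robot touches nothing.
It fails at once if the elbow is unscrewed (joint below -0.2 rad) (value of joint elbow below -0.2 rad).
It fails at once if a bolt is knocked over (tilted more than 0.8 rad) (angle between any of bolt0_mid, bolt1_mid's own z axis and vertical above 0.8 rad).
It fails at once if the tin or the clamp half is shifted by more than 25 mm (distance of any of tin_mid, clamp_half_mid from where it was at the start of the episode above 0.025 m).
It also fails if it takes over 72 s, if anything falls off the work surface, if the arm or the gripper's body presses on something with over 40 N, if the wrist force passes 120 N, or if a joint passes its speed limit or range.

## Working session

There is one attempt and no reset: what is moved stays moved. The work goes in short steps, Python scripts to look and compute and a tool call to move; the robot and the scene stay as the last step left them, time stands still between calls to the robot, and variables do not carry over. Pictures are saved under pics/ and viewed, on a budget of 10 in all, crops included, one or two more only if the job needs it, and the job is handed in when it is done.

Besides the shell and the picture viewer there is one more tool, called after "Call:" in YAML: its name, and indented under it one key for each argument. step_arm: Moves the arm, as the interface text tells. Its arguments: {"type":"object","properties":{"rows":{"type":"array"},"hand":{"type":"number"},"newtons":{"type":"number"}},"required":["rows"]}

```bash
mkdir -p pics
cat > h.py <<'E'
import numpy as np,cv2
from cell import arm
def grab(n,tag):
    im,d=arm.get_image(n); c=arm.get_calibration(n)
    np.savez(f'{tag}.npz',im=im,d=d,E=np.array(c['extrinsics']),f=192/np.tan(np.radians(c['fov_y']/2)),cx=c['cx'],cy=c['cy'])
    cv2.imwrite(f'pics/{tag}.png',im); return c
def cloud(tag):
    z=np.load(tag+'.npz');d=z['d'];v,u=np.mgrid[:384,:512]
    P=np.stack([(u-z['cx'])/z['f']*d,-(v-z['cy'])/z['f']*d,-d],-1)@z['E'][:3,:3].T+z['E'][:3,3]
    P[d==0]=np.nan
    return z['im'],P
def plane(tag,u,v,h):
    z=np.load(tag+'.npz');r=z['E'][:3,:3]@np.array([(u-z['cx'])/z['f'],-(v-z['cy'])/z['f'],-1]);o=z['E'][:3,3]
    return o+r*(h-o[2])/r[2]
E
python3 - <<'E'
from h import *
for n in('top','scene'):
    c=grab(n,n+'0');print({k:(np.round(v,3).tolist() if k=='extrinsics' else v) for k,v in c.items()})
s=arm.sense();print(s)
E
```

```text
{'fov_y': 46.97959391232285, 'cx': 260.99921804759157, 'cy': 192.63216518312112, 'extrinsics': [[0.025, 0.994, -0.106, 0.466], [-0.999, 0.028, 0.024, 0.005], [0.027, 0.105, 0.994, 1.101], [0.0, 0.0, 0.0, 1.0]]}
{'fov_y': 53.09305834632848, 'cx': 253.35222408570826, 'cy': 193.21497996628688, 'extrinsics': [[-0.707, -0.406, 0.579, 1.128], [0.707, -0.385, 0.593, 0.592], [-0.018, 0.829, 0.559, 0.642], [0.0, 0.0, 0.0, 1.0]]}
{'t': 0.1, 'q': array([ 1.18078974,  0.33383073,  0.0398675 ,  1.46616648, -0.01341683,
        1.34330924, -0.05850115]), 'dq': array([-7.12743650e-04,  3.01291983e-05,  3.80777580e-04, -2.04827879e-03,
        1.75889997e-03, -3.15895690e-04,  8.39948175e-04]), 'joint_torque': array([ 5.02590658e-03, -6.60016036e+01,  1.37058210e+00, -4.06476831e+01,
        1.70099235e-02,  8.89885880e-03,  7.06260266e-05]), 'position': array([ 0.18625171, -0.62235516,  0.25552425]), 'orientation': array([ 0.99320709,  1.33408284, -0.99187603]), 'force': array([-0.18808038,  0.12240388, -0.45814954]), 'wrist_torque': array([-0.02258954,  0.0019682 , -0.00026355]), 'width': 0.08555892419599814}
```

View pics/top0.png

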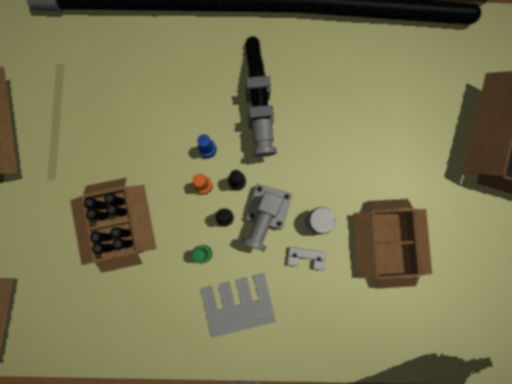

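View pics/scene0.png

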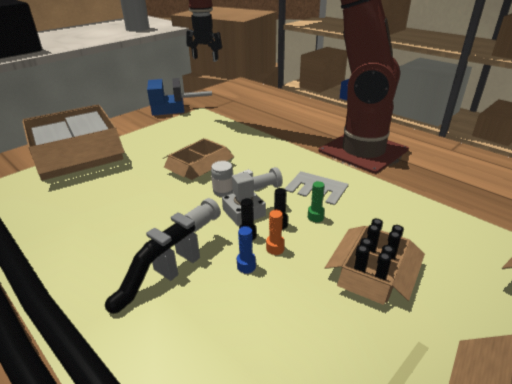

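Top view: the two black bolts are at about (237,180) and (224,217). The elbow body is at about (270,203) with its flange at (255,243), and the hose flange is at (265,153). The tin is at (321,220), the clamp half at (306,258), the empty carton at (393,244) and the full carton at (112,223). Blue, orange and green decoys stand to the left. Clockwise sweeps the outlet through the bolts.

```bash
python3 - <<'E'
from h import *
im,P=cloud('top0')
z=P[...,2]; print('bench z',np.nanmedian(z[280:370,100:180]))
def reg(name,u0,u1,v0,v1,zl,zh,dark=None):
    m=np.zeros(z.shape,bool);m[v0:v1,u0:u1]=1
    m&=(z>zl)&(z<zh)
    if dark: m&=im.max(-1)<dark
    n,l,s,c=cv2.connectedComponentsWithStats(m.astype(np.uint8))
    for i in range(1,n):
        if s[i,4]<15: continue
        Q=P[l==i]; r=cv2.minAreaRect((Q[:,:2]*1000).astype(np.float32))
        print(name,'n',s[i,4],'mean',Q.mean(0).round(4),'rect',np.round(r[0],1),np.round(r[1],1),round(r[2],1),'zmax',Q[:,2].max().round(4))
reg('bolts',205,250,165,235,.09,.125)
reg('block',235,300,170,260,.03,.056)
reg('elbow',235,300,170,260,.112,.125)
reg('elbowall',235,300,175,260,.085,.13)
reg('hose',235,290,60,165,.075,.12)
reg('hoseflange',235,290,135,165,.075,.125)
reg('tin',300,345,200,240,.08,.1)
reg('clamp',280,335,240,275,.015,.035)
reg('carton',350,435,195,290,.045,.065)
reg('cfloor',370,420,205,285,-.0,.012)
reg('full',70,155,175,270,.09,.12)
reg('green',185,215,240,268,.09,.13)
reg('orange',185,215,170,198,.09,.13)
# print height map rows over elbow
for v in range(180,256,4): print(v,(z[v,240:300:3]*1000).round().astype(int))
E
python3 - <<'E'
import cv2
a=cv2.imread('pics/top0.png')[125:295,190:440]
cv2.imwrite('pics/crop0.png',cv2.resize(a,None,fx=3.2,fy=3.2,interpolation=cv2.INTER_CUBIC))
E
```

```text
bench z -0.00019155099574053036
bolts n 149 mean [0.6081 0.0403 0.1084] rect [609.4  40.7] [30.1 27.4] 2.0 zmax 0.1172
bolts n 149 mean [0.5184 0.0675 0.1088] rect [517.8  68.2] [28.7 29.6] 3.3 zmax 0.1139
block n 21 mean [0.5979 0.0318 0.0372] rect [598.2  30.8] [ 9.7 21.6] 41.5 zmax 0.053
block n 802 mean [ 0.5498 -0.0396  0.0442] rect [547.1 -39.2] [89.7 90.1] 75.8 zmax 0.0509
elbow n 410 mean [ 0.5468 -0.0391  0.1169] rect [547.  -39.2] [45.9 46. ] 68.9 zmax 0.1216
elbow n 87 mean [ 0.4559 -0.0047  0.1153] rect [455.9  -5.2] [31.3 14.8] 69.8 zmax 0.1205
elbowall n 54 mean [0.6026 0.0342 0.107 ] rect [602.4  33.8] [13.9 16.2] 89.4 zmax 0.1133
elbowall n 1030 mean [ 0.5094 -0.0248  0.1096] rect [508.3 -25.1] [ 55.3 128.4] 68.9 zmax 0.1216
hose n 1898 mean [ 0.7671 -0.0115  0.105 ] rect [780.3  -9.9] [235.9  56.9] 6.7 zmax 0.1184
hoseflange n 425 mean [ 0.6819 -0.0215  0.1033] rect [686.  -22.8] [48.3 53.6] 1.5 zmax 0.118
tin n 525 mean [ 0.5147 -0.1609  0.0889] rect [ 515.9 -161.4] [58.  59.2] 45.4 zmax 0.0941
clamp n 537 mean [ 0.4271 -0.1334  0.023 ] rect [ 423.9 -133.4] [90.  44
[... 1806 characters left out ...]
 44  -1   1   0
  -2  -5]
224 [  5   2  -1   3   1  97 104 108 104  98  42  46  45  45  46   1  -2   3
  -2   2]
228 [  1   0   1   2  98 101 104 102 102 100  -3  -1  13  39   3  -2   3   3
  -5  -1]
232 [ -4   1   2   1 101 105 106 103  99   1   2   0   5  -2  -1   2   4  -1
   3   0]
236 [ -3   3   5  98 104 106 103 102  93  -2  -2  -1   3  -1   0   1   3   0
  -2  -1]
240 [ -3 101 109 116 116 108 104 102   0  -4   2   0   2   2   1   0   0  -1
  -1   4]
244 [ -1   0 112 115 117 115 112 111  -1  -1  -3   2   6  -1  -1   0  -1   1
   1   4]
248 [  0  -2   2   0  -1 119 114 108  96  -2   1  -5  -3   0  -3  -2  16  27
  27  23]
252 [-1 -2  2 -1 -3 -3  1  0  0  1 -4 -1  2  2  0  0 17 26 24 26]
```

View pics/crop0.png

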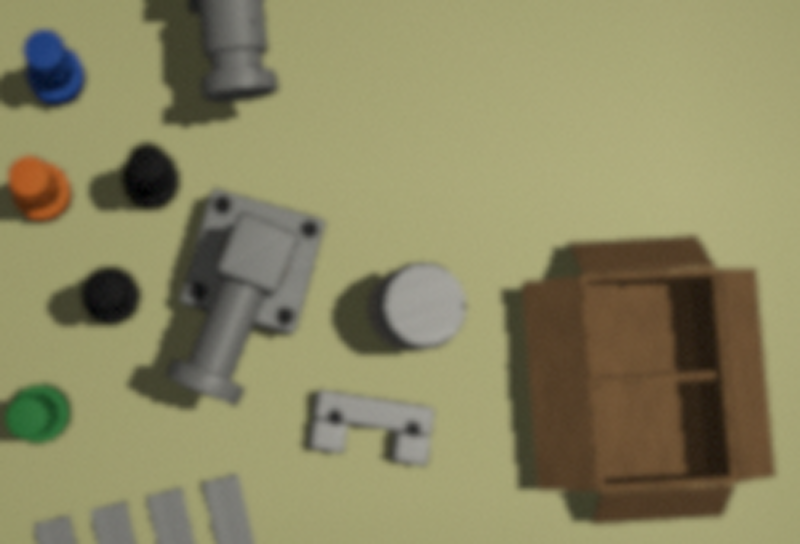

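The crop confirms the layout. Measured sizes match the given ones: bolt tops are 30 mm wide at 110 mm, the block is 90x90 with its top at 45, the elbow body is 46x46 at 117, and the cells are 78 mm apart. Next I work out the tool orientation and the first move.

Run:
```python
from h import *
from scipy.spatial.transform import Rotation as R
s=arm.sense();print(R.from_rotvec(s['orientation']).as_matrix().round(3),s['position'])
im,P=cloud('top0')
def line(u0,u1,v0,v1,zl,zh):
    Q=P[v0:v1,u0:u1].reshape(-1,3);Q=Q[(Q[:,2]>zl)&(Q[:,2]<zh)]
    vx,vy,x,y=cv2.fitLine((Q[:,:2]*1000).astype(np.float32),cv2.DIST_HUBER,0,.01,.01).ravel();return np.degrees(np.arctan2(vy,vx)),x,y,len(Q)
print('hose axis',line(240,290,60,152,.095,.125));print('tube',line(235,300,210,238,.101,.109))
# hose profile
Q=P[40:170,235:295].reshape(-1,3);Q=Q[Q[:,2]>.06]
for x in np.arange(.65,.9,.01):
    q=Q[abs(Q[:,0]-x)<.005]
    if len(q)>3: print(round(x,3),q[:,1].min().round(4),q[:,1].max().round(4),q[:,2].max().round(3),len(q))
```

```text
[[-0.     0.958  0.287]
 [ 0.001  0.287 -0.958]
 [-1.    -0.    -0.001]] [ 0.18625171 -0.62235516  0.25552425]
hose axis (np.float32(7.0202017), np.float32(769.8503), np.float32(-11.621156), 1622)
tube (np.float32(-26.339468), np.float32(497.9994), np.float32(-20.356806), 275)
0.66 -0.038 0.0012 0.114 67
0.67 -0.0501 0.0037 0.118 123
0.68 -0.0494 0.0015 0.115 67
0.69 -0.0402 0.0019 0.11 83
0.7 -0.0429 0.0022 0.113 92
0.71 -0.0419 0.0048 0.114 84
0.72 -0.0418 0.0051 0.112 83
0.73 -0.0392 0.0076 0.114 86
0.74 -0.0389 0.0126 0.114 79
0.75 -0.0423 0.0153 0.118 152
0.76 -0.0419 0.0156 0.118 115
0.77 -0.0396 0.0157 0.117 74
0.78 -0.0284 0.009 0.11 64
0.79 -0.0285 0.0093 0.11 72
0.8 -0.0284 0.0119 0.11 71
0.81 -0.0256 0.0218 0.113 79
0.82 -0.0336 0.0244 0.118 154
0.83 -0.0332 0.0247 0.118 122
0.84 -0.0312 0.0249 0.117 67
0.85 -0.0197 0.018 0.11 58
0.86 -0.0197 0.0184 0.109 56
0.87 -0.0172 0.0186 0.105 61
0.88 -0.0171 0.0189 0.101 51
0.89 -0.0145 0.0216 0.095 41
```

Call:
step_arm:
  rows:
    - [423,663,0,0,0,73]
    - [423,663,0,0,0,73]
    - [423,663,0,0,0,73]
    - [423,663,0,0,0,73]
    - [423,663,0,0,0,73]
    - [423,663,0,0,0,73]
    - [423,663,0,0,0,73]
    - [423,663,0,0,0,73]
    - [423,663,0,0,0,73]
    - [423,663,0,0,0,73]
  hand: 0
  newtons: 40

```text
t: 1.35
position: [0.5229, -0.094, 0.2556]
orientation: [0.005, 1.572, -0.005]
force: [0.2, -1.4, 0.3]
width: 0.0855
```

Call:
step_arm:
  rows:
    - [60,95,0,0,0,0]
    - [86,134,0,0,0,0]
    - [86,134,0,0,0,0]
    - [86,134,0,0,0,0]
    - [86,134,-20,0,0,0]

```text
t: 1.98
position: [0.6094, 0.0393, 0.2357]
orientation: [0.005, 1.57, -0.006]
force: [-0.4, -0.8, -0.3]
width: 0.0854
```

Run:
```python
from h import *
grab('scene','s1');grab('top','t1');s=arm.sense();print(s['position'],s['q'].round(3))
a=cv2.imread('pics/s1.png')[130:300,150:350]
b=cv2.imread('pics/t1.png')[130:260,190:350]
cv2.imwrite('pics/s1c.png',np.hstack([cv2.resize(a,(470,400)),cv2.resize(b,(330,400))]))
```

```text
[0.60728232 0.03788226 0.23240631] [ 0.367  0.331 -0.625  1.572  0.199  1.309 -0.294]
```

View pics/s1c.png

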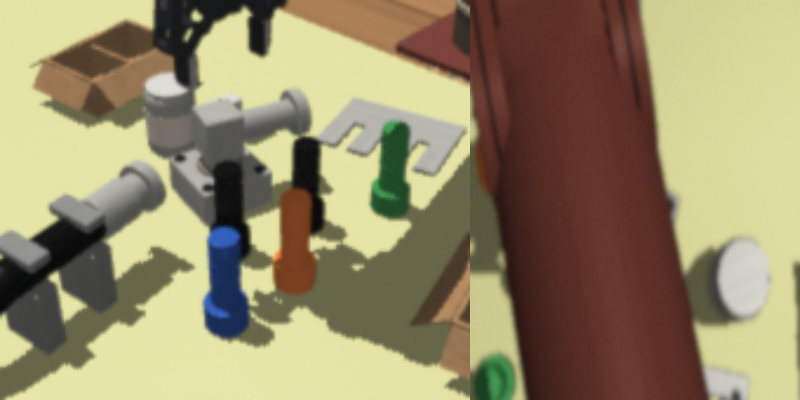

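The gripper hangs above bolt0: the fingers are at crop (185,60) and (260,40), and the bolt is at (228,165). Nothing is between them, so I descend.

Call:
step_arm:
  rows:
    - [2,3,-30,0,0,0]
    - [2,3,-65,0,0,0]
    - [2,3,-100,0,0,0]
    - [2,3,-125,0,0,0]
    - [2,3,-134,0,0,0]
    - [2,3,-134,0,0,0]
    - [2,3,-134,0,0,0]

```text
t: 2.95
position: [0.61, 0.0407, 0.0997]
orientation: [0.006, 1.575, -0.008]
force: [0.3, 0.8, 0.7]
width: 0.0858
```

Call:
step_arm:
  rows:
    - [0,0,0,0,0,0]
    - [0,0,0,0,0,0]
    - [0,0,0,0,0,0]
    - [0,0,0,0,0,0]
    - [0,0,0,0,0,0]
    - [0,0,0,0,0,0]
    - [0,0,0,0,0,0]
    - [0,0,0,0,0,0]
  hand: 255
  newtons: 50

```text
t: 3.95
position: [0.61, 0.0407, 0.1]
orientation: [0.006, 1.575, -0.008]
force: [-2.3, 0.6, 5.3]
width: 0.0288
```

Call:
step_arm:
  rows:
    - [0,0,15,0,0,0]
    - [0,0,45,0,0,0]
    - [0,0,80,0,0,0]
    - [0,0,115,0,0,0]
    - [0,0,140,0,0,0]
    - [0,0,150,0,0,0]
    - [0,0,150,0,0,0]

```text
t: 4.82
position: [0.6099, 0.0407, 0.2499]
orientation: [0.006, 1.575, -0.008]
force: [-0.1, -0.1, -7.4]
width: 0.0289
```

Call:
step_arm:
  rows:
    - [-5,-18,0,0,0,0]
    - [-15,-55,0,0,0,0]
    - [-27,-98,0,0,0,0]
    - [-40,-144,0,0,0,0]
    - [-53,-190,0,0,0,0]
    - [-66,-238,0,0,0,0]
    - [-79,-284,0,0,0,0]
    - [-91,-328,0,0,0,0]
    - [-100,-362,0,0,0,0]
    - [-105,-380,0,0,0,0]

```text
t: 6.08
position: [0.5026, -0.342, 0.2483]
orientation: [0.009, 1.577, -0.011]
force: [-1.0, 0.6, -7.2]
width: 0.0287
```

Call:
step_arm:
  rows:
    - [0,0,0,0,0,0]
    - [0,0,0,0,0,0]
    - [0,0,0,0,0,0]

```text
t: 6.45
position: [0.5035, -0.3402, 0.2484]
orientation: [0.007, 1.577, -0.008]
force: [-0.2, 0.0, -7.1]
width: 0.0287
```

Run:
```python
from h import *
grab('scene','s2');print(arm.sense()['position'])
cv2.imwrite('pics/s2c.png',cv2.resize(cv2.imread('pics/s2.png')[60:260,100:300],(600,600)))
```

```text
[ 0.50339119 -0.34042048  0.24847946]
```

View pics/s2c.png

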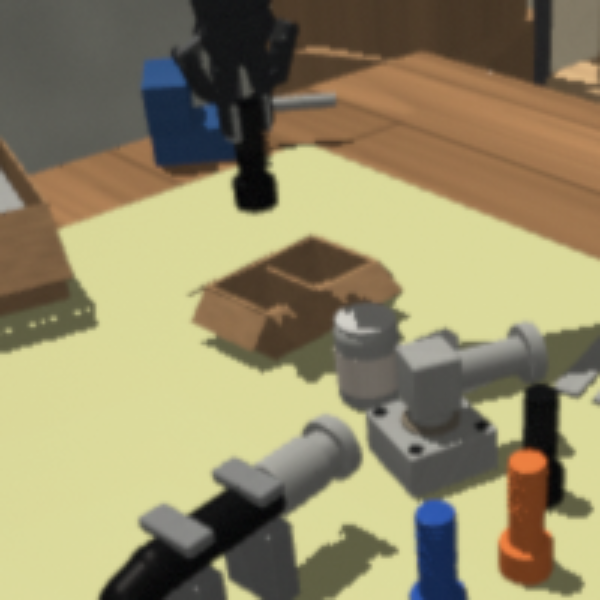

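Bolt0 hangs upright over the far cell (crop (255,190)), so I lower it.

Call:
step_arm:
  rows:
    - [1,1,-20,0,0,0]
    - [1,1,-50,0,0,0]
    - [1,1,-80,0,0,0]
    - [1,1,-105,0,0,0]
    - [1,1,-125,0,0,0]
    - [1,1,-136,0,0,0]
    - [1,1,-141,0,0,0]
    - [1,1,-142,0,0,0]
    - [1,1,-143,0,0,0]

```text
t: 7.62
position: [0.5049, -0.3397, 0.1063]
orientation: [0.007, 1.576, -0.009]
force: [0.3, -0.8, -7.9]
width: 0.0286
```

Call:
step_arm:
  rows:
    - [0,0,-1,0,0,0]
    - [0,0,-1.5,0,0,0]
    - [0,0,-1.5,0,0,0]

```text
t: 8.0
position: [0.5051, -0.3399, 0.1051]
orientation: [0.006, 1.575, -0.01]
force: [0.4, -0.0, -3.7]
width: 0.0288
```

Call:
step_arm:
  rows:
    - [0,0,0,0,0,0]
    - [0,0,0,0,0,0]
    - [0,0,0,0,0,0]
    - [0,0,0,0,0,0]
  hand: 80

```text
t: 8.5
position: [0.5052, -0.34, 0.1053]
orientation: [0.006, 1.575, -0.01]
force: [-0.0, -0.3, -0.6]
width: 0.0588
```

Released. I lift and go to bolt1 at (518, 68).

Call:
step_arm:
  rows:
    - [0,0,30,0,0,0]
    - [0,0,80,0,0,0]
    - [0,0,130,0,0,0]
    - [0,50,135,0,0,0]
    - [3,110,135,0,0,0]
    - [5,170,135,0,0,0]
    - [7,230,135,0,0,0]
    - [9,290,135,0,0,0]
    - [11,350,135,0,0,0]
    - [13,408,135,0,0,0]

```text
t: 9.75
position: [0.518, 0.07, 0.2407]
orientation: [0.006, 1.574, -0.01]
force: [0.4, 0.3, 0.5]
width: 0.0587
```

Call:
step_arm:
  rows:
    - [0,0,0,0,0,0]
    - [0,0,0,0,0,0]
  hand: 0

```text
t: 10.0
position: [0.518, 0.0696, 0.2407]
orientation: [0.005, 1.574, -0.01]
force: [0.1, 0.7, -0.1]
width: 0.085
```

Run:
```python
from h import *
grab('top','t3');print(arm.sense()['position'])
im,P=cloud('t3');z=P[...,2]
m=np.zeros(z.shape,bool);m[195:290,350:440]=1;m&=(z>.085)&(z<.135)
if m.any(): print(m.sum(),P[m].mean(0),z[m].max())
```

```text
[0.51811079 0.06870455 0.24060683]
186 [ 0.50416299 -0.33619662  0.11019578] 0.1189067018247949
```

Bolt0 stands in its cell: its top is at about (504,-336) mm, at 110–115 mm.

Call:
step_arm:
  rows:
    - [0,0,-30,0,0,0]
    - [0,0,-65,0,0,0]
    - [0,0,-100,0,0,0]
    - [0,0,-128,0,0,0]
    - [0,0,-141,0,0,0]
    - [0,0,-141,0,0,0]
    - [0,0,-141,0,0,0]

```text
t: 10.92
position: [0.5189, 0.0685, 0.1007]
orientation: [0.007, 1.573, -0.012]
force: [0.1, -0.6, -0.2]
width: 0.0854
```

Call:
step_arm:
  rows:
    - [0,0,0,0,0,0]
    - [0,0,0,0,0,0]
    - [0,0,0,0,0,0]
    - [0,0,0,0,0,0]
    - [0,0,0,0,0,0]
    - [0,0,0,0,0,0]
    - [0,0,0,0,0,0]
    - [0,0,0,0,0,0]
  hand: 255

```text
t: 11.92
position: [0.519, 0.0685, 0.1011]
orientation: [0.007, 1.572, -0.012]
force: [-2.3, 0.4, 5.1]
width: 0.0287
```

Call:
step_arm:
  rows:
    - [0,0,15,0,0,0]
    - [0,0,45,0,0,0]
    - [0,0,80,0,0,0]
    - [0,0,115,0,0,0]
    - [0,0,140,0,0,0]
    - [0,0,150,0,0,0]
    - [0,0,150,0,0,0]

```text
t: 12.8
position: [0.5188, 0.0685, 0.251]
orientation: [0.007, 1.572, -0.012]
force: [0.2, -0.5, -7.7]
width: 0.0287
```

Call:
step_arm:
  rows:
    - [-4,-18,0,0,0,0]
    - [-13,-60,0,0,0,0]
    - [-24,-108,0,0,0,0]
    - [-35,-158,0,0,0,0]
    - [-46,-208,0,0,0,0]
    - [-57,-258,0,0,0,0]
    - [-68,-308,0,0,0,0]
    - [-79,-356,0,0,0,0]
    - [-87,-394,0,0,0,0]
    - [-91,-414,0,0,0,0]

```text
t: 14.05
position: [0.4261, -0.3474, 0.249]
orientation: [0.01, 1.575, -0.013]
force: [-0.7, 0.5, -7.5]
width: 0.0286
```

Call:
step_arm:
  rows:
    - [0,0,0,0,0,0]
    - [0,0,0,0,0,0]
    - [0,0,0,0,0,0]

```text
t: 14.42
position: [0.4267, -0.3459, 0.2489]
orientation: [0.009, 1.575, -0.011]
force: [0.3, 0.3, -7.1]
width: 0.029
```

Call:
step_arm:
  rows:
    - [0,0,-20,0,0,0]
    - [0,0,-50,0,0,0]
    - [0,0,-80,0,0,0]
    - [0,0,-105,0,0,0]
    - [0,0,-125,0,0,0]
    - [0,0,-136,0,0,0]
    - [0,0,-141,0,0,0]
    - [0,0,-143,0,0,0]
    - [0,0,-143.5,0,0,0]

```text
t: 15.55
position: [0.4272, -0.3461, 0.1063]
orientation: [0.008, 1.574, -0.012]
force: [-1.6, 1.5, -1.7]
width: 0.0289
```

Call:
step_arm:
  rows:
    - [0,0,-0.5,0,0,0]
    - [0,0,-0.5,0,0,0]

```text
t: 15.8
position: [0.4275, -0.3464, 0.1063]
orientation: [0.008, 1.573, -0.012]
force: [-0.4, 0.0, -4.7]
width: 0.0287
```

Call:
step_arm:
  rows:
    - [0,0,0,0,0,0]
    - [0,0,0,0,0,0]
    - [0,0,0,0,0,0]
    - [0,0,0,0,0,0]
  hand: 100

```text
t: 16.3
position: [0.4276, -0.3465, 0.1064]
orientation: [0.007, 1.573, -0.012]
force: [-0.1, 0.0, -0.3]
width: 0.0519
```

Call:
step_arm:
  rows:
    - [0,0,30,0,0,0]
    - [0,0,80,0,0,0]
    - [0,0,130,0,0,0]
    - [10,50,145,0,0,10]
    - [30,110,145,0,0,20]
    - [50,160,145,0,0,30]
    - [70,210,145,0,0,40]
    - [90,250,145,0,0,50]
    - [110,290,145,0,0,60]
    - [119,307,145,0,0,69]

```text
t: 17.55
position: [0.5473, -0.0364, 0.2517]
orientation: [-0.935, 1.361, 0.929]
force: [-0.6, -0.9, 1.1]
width: 0.0516
```

Call:
step_arm:
  rows:
    - [0,0,0,0,0,0]
    - [0,0,0,0,0,0]
  hand: 0

```text
t: 17.8
position: [0.547, -0.0373, 0.2515]
orientation: [-0.932, 1.363, 0.926]
force: [-0.2, -0.5, -0.6]
width: 0.0849
```

Run:
```python
from h import *
from scipy.spatial.transform import Rotation as R
grab('top','t4');grab('scene','s4');s=arm.sense();M=R.from_rotvec(s['orientation']).as_matrix();print(s['position'],s['q'].round(3),M[:,0].round(3),'jaw',np.degrees(np.arctan2(M[1,2],M[0,2])))
im,P=cloud('t4');z=P[...,2]
m=np.zeros(z.shape,bool);m[195:290,350:440]=1;m&=(z>.085)&(z<.135)
n,l,st,c=cv2.connectedComponentsWithStats(m.astype(np.uint8))
for i in range(1,n):
    if st[i,4]>15: print(st[i,4],np.median(P[l==i],0).round(4))
a=cv2.imread('pics/s4.png')[100:260,130:330];b=cv2.imread('pics/t4.png')[150:300,230:440]
cv2.imwrite('pics/s4c.png',np.vstack([cv2.resize(a,(500,300)),cv2.resize(b,(500,300))]))
```

```text
[ 0.54694744 -0.03781551  0.25161666] [ 0.611  0.191 -0.701  1.694  0.131  1.301  1.08 ] [ 0.002 -0.003 -1.   ] jaw 68.54825715800206
185 [ 0.5042 -0.3354  0.1131]
195 [ 0.4277 -0.3416  0.1134]
```

View pics/s4c.png

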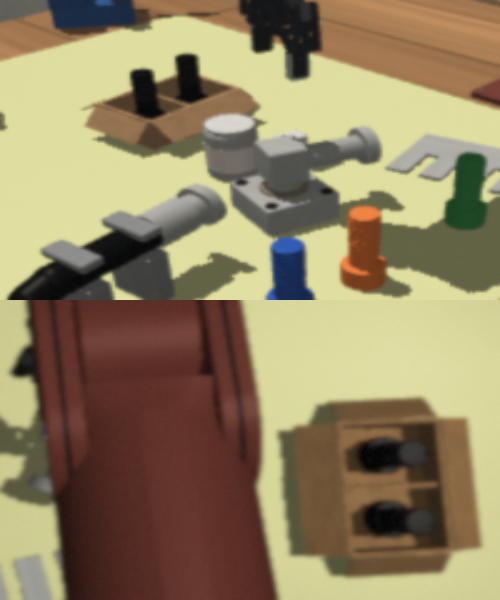

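Both bolts stand upright in their own cells; in the lower panel their shanks are at (410,453) and (410,520). The tool is centred over the elbow. I descend and grip the body.

Call:
step_arm:
  rows:
    - [0,-1,-35,0,0,0]
    - [0,-1,-75,0,0,0]
    - [0,-1,-110,0,0,0]
    - [0,-1,-135,0,0,0]
    - [0,-1,-148,0,0,0]
    - [0,-1,-150,0,0,0]
    - [0,-1,-150,0,0,0]

```text
t: 18.77
position: [0.5475, -0.0391, 0.1025]
orientation: [-0.932, 1.362, 0.925]
force: [-0.6, 0.0, 0.5]
width: 0.0855
```

Call:
step_arm:
  rows:
    - [0,0,0,0,0,0]
    - [0,0,0,0,0,0]
    - [0,0,0,0,0,0]
    - [0,0,0,0,0,0]
    - [0,0,0,0,0,0]
    - [0,0,0,0,0,0]
  hand: 255
  newtons: 60

```text
t: 19.52
position: [0.5477, -0.0401, 0.1034]
orientation: [-0.933, 1.363, 0.923]
force: [-3.6, -3.7, 7.7]
width: 0.0455
```

Run:
```python
from h import *
s=arm.sense();print({k:np.round(s[k],3) for k in('position','orientation','force','wrist_torque','width','q')})
```

```text
{'position': array([ 0.548, -0.04 ,  0.103]), 'orientation': array([-0.933,  1.363,  0.923]), 'force': array([-3.552, -3.662,  7.657]), 'wrist_torque': array([-0.539,  0.662,  0.169]), 'width': np.float64(0.046), 'q': array([ 0.565,  0.338, -0.67 ,  1.861,  0.25 ,  1.023,  0.986])}
```

Call:
step_arm:
  rows:
    - [0,0,0,0,0,-5]
    - [0,0,-0.2,0,0,-12]
    - [0,0,-0.3,0,0,-20]
    - [0,0,-0.5,0,0,-28]
    - [0,0,-0.6,0,0,-36]
    - [0,0,-0.7,0,0,-44]
    - [0,0,-0.9,0,0,-52]
    - [0,0,-1,0,0,-60]
    - [0,0,-1.1,0,0,-66]
    - [0,0,-1.2,0,0,-70]

```text
t: 20.78
position: [0.548, -0.0409, 0.1025]
orientation: [0.018, 1.573, -0.028]
force: [1.1, -3.4, -0.9]
width: 0.0454
```

Call:
step_arm:
  rows:
    - [0,1,0,0,0,-5]
    - [0,1,-0.2,0,0,-12]
    - [0,1,-0.3,0,0,-20]
    - [0,1,-0.5,0,0,-28]
    - [0,1,-0.6,0,0,-36]
    - [0,1,-0.7,0,0,-44]
    - [0,1,-0.9,0,0,-52]
    - [0,1,-1,0,0,-60]
    - [0,1,-1.1,0,0,-66]
    - [0,1,-1.2,0,0,-70]

```text
t: 22.02
position: [0.5474, -0.0416, 0.1012]
orientation: [0.968, 1.348, -0.979]
force: [-2.3, -4.0, 0.1]
width: 0.0455
```

Run:
```python
from h import *
from scipy.spatial.transform import Rotation as R
s=arm.sense();M=R.from_rotvec(s['orientation']).as_matrix();print('jaw',np.degrees(np.arctan2(M[1,2],M[0,2])),s['position'],s['force'],s['wrist_torque'],s['q'].round(2))
grab('scene','s5')
cv2.imwrite('pics/s5c.png',cv2.resize(cv2.imread('pics/s5.png')[120:290,130:330],(600,510)))
```

```text
jaw -71.87144361304833 [ 0.5474382  -0.04159421  0.10123403] [-2.26359735 -3.97203681  0.08893143] [-1.50869147  0.42247253  0.34489951] [ 0.24  0.29 -0.29  1.87  0.1   1.01 -1.34]
```

View pics/s5c.png

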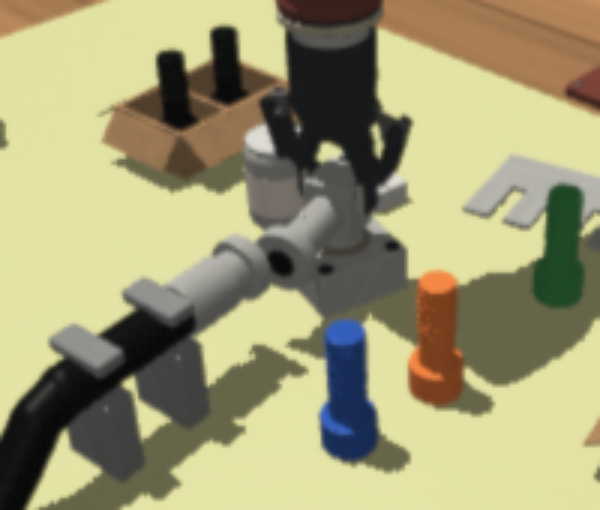

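The outlet (crop (285,255)) is about 11° short of the hose flange at (245,262), which agrees with the jaw angle of -71.9° against -83°.

Call:
step_arm:
  rows:
    - [0,1,0,0,0,-4]
    - [0,1,-0.1,0,0,-8]
    - [0,1,-0.2,0,0,-11]
    - [0,1,-0.2,0,0,-11]
    - [0,1,-0.2,0,0,-11]

```text
t: 22.7
position: [0.5473, -0.0416, 0.1011]
orientation: [1.114, 1.27, -1.126]
force: [-1.7, -5.3, 0.0]
width: 0.0458
```

Run:
```python
from h import *
from scipy.spatial.transform import Rotation as R
s=arm.sense();M=R.from_rotvec(s['orientation']).as_matrix();print('jaw',np.degrees(np.arctan2(M[1,2],M[0,2])),s['position'],s['force'],s['wrist_torque'])
```

```text
jaw -83.03415097694173 [ 0.5472688  -0.04156413  0.10107985] [-1.66196440e+00 -5.30401186e+00  3.25412442e-06] [-1.57886667  0.23134299  0.00793237]
```

Call:
step_arm:
  rows:
    - [0,0,0,0,0,0]
    - [0,0,0,0,0,0]
    - [0,0,0,0,0,0]
    - [0,0,0,0,0,0]
  hand: 0

```text
t: 23.2
position: [0.5473, -0.0414, 0.1011]
orientation: [1.114, 1.27, -1.126]
force: [-0.3, 0.4, -0.2]
width: 0.0853
```

Call:
step_arm:
  rows:
    - [0,0,30,0,0,0]
    - [0,0,75,0,0,0]
    - [0,0,120,0,0,0]
    - [0,0,150,0,0,0]
    - [-20,-50,160,0,0,0]
    - [-40,-110,160,0,0,0]
    - [-60,-170,160,0,0,0]
    - [-80,-230,160,0,0,0]
    - [-110,-290,160,0,0,0]
    - [-140,-340,160,0,0,0]

```text
t: 24.45
position: [0.4078, -0.3807, 0.2612]
orientation: [1.114, 1.27, -1.125]
force: [0.4, -0.7, 0.2]
width: 0.0859
```

Call:
step_arm:
  rows:
    - [-50,-50,0,0,0,0]
    - [-90,-100,0,0,0,0]
    - [-130,-150,0,0,0,0]
    - [-170,-190,0,0,0,0]
    - [-170,-190,0,0,0,0]

```text
t: 25.08
position: [0.2325, -0.5738, 0.261]
orientation: [1.118, 1.268, -1.133]
force: [-0.5, 0.6, -0.0]
width: 0.0856
```

Run:
```python
from h import *
grab('top','t6');grab('scene','s6');print(arm.sense()['position'])
for tag in('t6',):
    im,P=cloud(tag);z=P[...,2]
    def reg(name,u0,u1,v0,v1,zl,zh):
        m=np.zeros(z.shape,bool);m[v0:v1,u0:u1]=1;m&=(z>zl)&(z<zh)
        n,l,s,c=cv2.connectedComponentsWithStats(m.astype(np.uint8))
        for i in range(1,n):
            if s[i,4]<25: continue
            Q=P[l==i];r=cv2.minAreaRect((Q[:,:2]*1000).astype(np.float32));f=cv2.fitLine((Q[:,:2]*1000).astype(np.float32),cv2.DIST_HUBER,0,.01,.01).ravel()
            print(name,s[i,4],Q.mean(0).round(4),np.round(r[0],1),np.round(r[1],1),round(r[2],1),'line',np.degrees(np.arctan2(f[1],f[0])).round(1))
    reg('body+flange',240,300,150,225,.108,.125)
    reg('elbow+hose',240,300,60,225,.085,.125)
    reg('tin',300,345,200,240,.08,.1);reg('clamp',280,335,240,275,.015,.035)
    reg('bolts',350,440,195,290,.085,.135)
a=cv2.imread('pics/t6.png')[50:280,215:435]
cv2.imwrite('pics/t6c.png',cv2.resize(a,None,fx=2.6,fy=2.6,interpolation=cv2.INTER_CUBIC))
```

```text
[ 0.23672643 -0.57126418  0.26086175]
body+flange 44 [ 0.6665 -0.02    0.112 ] [665.9 -22.6] [ 7.1 34.1] 1.0 line -87.7
body+flange 100 [ 0.6433 -0.026   0.1125] [643.3 -26.4] [14.7 37. ] 6.5 line -86.0
body+flange 418 [ 0.5467 -0.0391  0.1141] [547.2 -39.2] [46.1 46.1] 7.3 line 52.4
elbow+hose 1840 [ 0.7668 -0.0116  0.1059] [777.8 -10.8] [229.7  55.5] 6.7 line 6.9
elbow+hose 1022 [ 0.5862 -0.0334  0.1071] [587.2 -32.9] [127.6  54.4] 6.9 line 8.0
tin 533 [ 0.5146 -0.1609  0.0889] [ 514.7 -161. ] [60.3 57.3] 0.7 line 9.0
clamp 536 [ 0.4269 -0.1335  0.023 ] [ 423.9 -133.3] [90.  44.7] 82.8 line 82.6
bolts 186 [ 0.5041 -0.3362  0.1102] [ 504.2 -338.4] [29.1 30. ] 42.3 line -67.7
bolts 197 [ 0.4275 -0.3426  0.1095] [ 427.  -344.9] [29.7 29.4] 61.8 line 86.9
```

View pics/t6c.png

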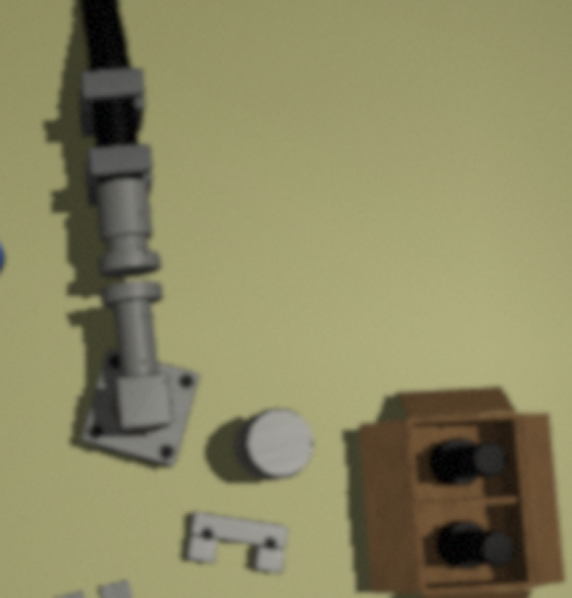

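The elbow flange (crop (132,292)) faces the hose flange (130,262) squarely. The elbow points at 6.9–7.3° and the hose at 6.7–7.0°. Both bolts stand in the carton, and the tin and clamp half have not moved. I hand the job in.

```bash
python3 -c "
from cell import arm
print(arm.job_done())"
```

```text
the job is handed in; nothing more can be done
None
```

I stood both bolts upright in the empty carton, one per compartment. Then I turned the elbow about 152° (2.65 rad) clockwise in one grip, let go and moved the arm clear. I handed the job in at about 25 s on the robot's clock; the hand-in reports no verdict.

The last camera check, taken just before handing in, showed:

- **Elbow:** its outlet points at about 7.0° and the hose at about 6.9°, well inside the 4.5° limit. The flanges look square to each other, with a gap that fits the 13 mm given.
- **Bolts:** both stand on the carton floor within about 3 mm of where I measured the compartment centres.
- **Tin and clamp half:** neither moved, to within 1 mm or so.
- **Disagreements:** one straight-line fit to the elbow gave 8.0° instead of about 7°, which is also within the limit. No check failed.

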